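# Touch open the gauge cupboard

## Task

Open the wider of the two gauge cupboards without gripping anything: press its handleless door with the shut fingertips near the free edge until the catch lets go, draw back so that it springs ajar by itself, then push it from behind with the fingers until it stands wide open, at about a right angle to the cupboard. Leave the narrow cupboard shut and everything on the bench and on the roofs where it is, and finish clear of everything.

Things in the scene. Friction and masses are not known exactly. Their poses are not given: they have to be found in the camera images.
- wide: Wide gauge cupboard of grey painted steel, 180 mm wide. Carcass 160 mm deep, 190 mm high, fixed on the bench; origin under its centre, x into its depth (door at -x), y along its width (left seen from the robot), z up. One plain door without handle covers the front, hinge along its left edge (+y), touch catch inside near its right edge (-y). Nothing stands above the roof but the ring.
- wide_hinge (a point): Point on the vertical hinge axis of the wide cupboard's door, at roof height (190 mm): left end of the door, in the plane of the closed door's back, 88 mm in front of (-x) and 90 mm to the left (+y) of the carcass's centre. Fixed to the carcass.
- wide_touch (a point): The place to press: on the front face of the wide door, 30 mm in from the free (right) edge, 45 mm below the door's top, 145 mm above the bench. Moves with the door; its own x axis is the direction to press. Pressing takes 3 to 5 N and gives 6 mm to a firm stop; from about 4 mm on the catch has let go.
- wide_door (a joint): Opening angle of the wide door (rad): 0 shut on its catch, negative pressed in (stop at -0.04), positive as the free edge swings out to the robot, stop at 1.65. After the press, as the finger draws back, a spring pin pushes the door to about 0.35 to 0.45, where it stays. It does not catch again. Opening further takes 1 to 3 N at the free edge; the hinge stays where it is left.
- wide_door_face: Front skin of the wide door. The door is 180 mm wide, 184 mm high, 16 mm thick, from 5 mm above the bench to 1 mm below the roof; shut, its back is 8 mm in front of the carcass. Origin at the foot of the hinge; turns with the door.
- wide_door_back: Back skin of the wide door, 172 x 176 x 5 mm like the front skin; origin at the foot of the hinge, turns with the door.
- narrow: Narrow gauge cupboard, 130 mm wide, otherwise built like the wide one, also hinged on the left. It stands beside the wide one, on either side of it. Carcass 160 mm deep, 190 mm high, fixed on the bench; origin under its centre, x into its depth (door at -x), y along its width (left seen from the robot), z up. To be left shut.
- narrow_door (a joint): Opening angle of the narrow cupboard's door (rad), 0 shut on its catch; a touch releases it likewise.
- comparator: olive cast-iron bearing comparator with a chuck on top and a dial towards the robot, about 130 x 100 mm, 104 mm high, fixed to the bench between the cupboards
- ring_roof: plain steel bearing ring (52 mm outside, 42 mm hole, 35 mm high) standing on the roof of the wide cupboard; origin under its centre
- ring_roof2: the same kind of ring on the roof of the narrow cupboard
- ring_low: lower of two such rings stacked on the bench between the cupboards and the robot
- ring_high: upper of those two stacked rings, its underside at 35 mm
- oiler: white plastic bottle, 50 mm diameter, 130 mm high, on the robot's right; origin under its centre
- driver: screwdriver lying on the bench on the robot's right
- tray: grey plastic parts tray 200 x 150 x 30 mm on the robot's left; origin under its centre
Mind the look-alikes: they are no part of the job. Leave any blue look-alike of the narrow alone.

How it is judged:
By the outcome, as a careful person would: the job done as asked, in the order asked, and still so for the second after the job is handed in, with the robot touching nothing.
It also fails if it takes over 51 s, if anything falls off the work surface, if the arm or the gripper's body presses on something with over 40 N, if the wrist force passes 120 N, or if a joint passes its speed limit or range.

## Robot

A 7-joint arm with a two-finger parallel gripper is mounted at the origin on the work surface. World frame = base frame: x ahead of the robot, y to its left, z up, the work surface at z = 0. Lengths are in m, angles in rad, forces in N, time in s.
With the tool pointing down it reaches from about 0.35 to 0.9 m from the base axis. Payload 8.1 kg.
Tool frame: the origin (TCP) lies at the very end of the fingers, on their centre line; the grasp point (between the pads) lies 19 mm behind it; z points along the fingers, y is the line along which they close (so a half turn about z gives the same grasp; the last joint's range is limited). The gripper opens to 92 mm and grips with 3 to 60 N. Pads are 19 mm wide; open, the fingers measure 130 mm over their backs; the gripper's body (75 mm by 190 mm) begins 47 mm behind the grasp point.
Start: joints at [-1.361, 0.434, 0.025, 1.573, -0.012, 1.134, -0.075], TCP at [0.192, 0.595, 0.206] pointing down, gripper open.
Joint ranges: [-2.62, 2.62], [-0.44, 2.09], [-1.27, 1.32], [0.08, 2.57], [-1.32, 4.46], [0.12, 2], [-2.74, 2.74]. Speed limits (rad/s): [2.22, 2.22, 3.01, 3.01, 3.14, 3.14, 3.14].

## Interface

Orientations are given as a rotation vector (axis times angle).
In Python, from workcell import sense, cams, workorder gives the robot as it stands. The module is installed in compiled form; this text tells all that it offers.
- The arm moves only by the tool servo_tool, never from a script. Its argument "targets" is a list of rows, each a list of 2 entries, a list of its own where there are three numbers: the shift along the tool's x, y, z in cm, then the turn about the tool's z in rad. A call has 1 to 12 rows; each row shifts and turns the commanded pose from where the row before left it, along the tool's axes as they then stand; what a row does not reach is not made up. A row lasts 1/10 s, in which the tool goes at most 50 mm and 8.59 degrees, less where a joint would pass 70% of its speed; a pose out of reach is approached as far as the arm can. A call is refused whole if a number of a shift passes 5 or a number of a turn 0.15, either way. A call with a gripper value outside its range is refused whole. "hand" is the opening, from 0 (shut) to 1 (fully open), set as the call begins (left out, the last holds). The fingers move at their own pace and stop on an object; "squeeze" is the grip in N (left out, the last holds). Time passes only in rows, so rows that do not move let the fingers close. It gives the time, the measured TCP pose, the force, the opening and the grip force at its end, in the units of the state.
- sense(): the state, without advancing time (a new reading comes with each control period).
- cams.snapshot(name): name is "scene" or "top"; returns (picture, depth): 384x512x3 uint8, red, green, blue; 384x512 float32, m along the optical axis (not along the pixel's ray), 0 where there is no reading.
- cams.get_calibration(name): a dict with "mtx" (3x3 intrinsics, pixels), "k1" (the pictures are not rectified: a ray, as slopes to the right and down, at radius r is drawn at 1 + k1 r^2 times it, then the intrinsics apply), "cam_to_world" (4x4, takes a point from camera to world coordinates). Camera axes: x right, y down, z forward; pixel columns grow to the right and rows downward; lengths in m; the calibration is good to about 2 mm. A picture is of the moment at which its call begins. get_calibration takes no time and is no camera call.
- workorder.job_done(): hands the job in; it is judged then, once.
The state is a dict: "time_s": time; "joint_pos": joint angles; "joint_velocities": joint speeds; "effort": joint torques, N m; "position": TCP position; "tool_rot": TCP orientation; "contact_force": force on the tool from outside, world axes, zero at the start; "torque": the same for the moment, N m; "finger_gap": opening from 0.0 (shut) to 1.0 (fully open); "grasp_force": force on a finger pad.
Only numpy, scipy, OpenCV 4.12 (cv2) and the standard library are available. Lean on these libraries where they do the work, as an engineer would, in place of code of your own. Each camera call takes 0.05 s, during which the arm holds its last target. There are 200 camera calls.

## Working session

There is one attempt and no reset: what is moved stays moved. The work goes in short steps, Python scripts to look and compute and a tool call to move; the robot and the scene stay as the last step left them, time stands still between calls to the robot, and variables do not carry over. Pictures are saved under pics/ and viewed, at most 10 in all, crops included, and the job is handed in when it is done.

Besides the shell and the picture viewer there is one more tool, called as name([rows], argument=value, ...), one row to a line, values as JSON. servo_tool: Moves the arm, as the interface text tells. Its arguments: {"type":"object","properties":{"targets":{"type":"array"},"hand":{"type":"number"},"squeeze":{"type":"number"}},"required":["targets"]}

```bash
mkdir -p pics; cat > h.py <<'E'
import numpy as np, cv2
from workcell import sense, cams, workorder
from scipy.spatial.transform import Rotation as R
def cloud(name):
    im,d=cams.snapshot(name); c=cams.get_calibration(name)
    K=np.array(c["mtx"],float); k=c["k1"]; T=np.array(c["cam_to_world"])
    h,w=d.shape; uv=np.stack(np.meshgrid(np.arange(w),np.arange(h)),-1).reshape(-1,1,2).astype(np.float64)
    p=cv2.undistortPoints(uv,K,np.array([k,0,0,0.])).reshape(h,w,2)
    P=np.dstack([p,np.ones((h,w))])*d[...,None]
    return im,d,P@T[:3,:3].T+T[:3,3]
E
python3 - <<'E'
from h import *
for n in("scene","top"):
    im,d,P=cloud(n); cv2.imwrite(f"pics/{n}0.png",im[...,::-1]); np.savez(n+"0.npz",im=im,d=d,P=P)
    c=cams.get_calibration(n); print(n,np.round(c["cam_to_world"],3).tolist(),(d>0).mean())
s=sense(); print(s["time_s"],s["position"],s["tool_rot"],s["contact_force"],R.from_rotvec(s["tool_rot"]).as_matrix().round(3))
E
```

```text
scene [[0.922, -0.369, 0.115, 0.307], [-0.386, -0.879, 0.28, -0.327], [-0.002, -0.302, -0.953, 1.567], [0.0, 0.0, 0.0, 1.0]] 0.9959615071614584
top [[-0.003, -0.996, 0.084, 0.366], [-1.0, 0.005, 0.015, 0.094], [-0.015, -0.084, -0.996, 1.921], [0.0, 0.0, 0.0, 1.0]] 0.9958089192708334
0.1 [0.19223761 0.59419281 0.2053444 ] [-4.89360053e-01 -3.10317654e+00  2.17694157e-03] [-0.40504729  0.1618486   0.25949876] [[-0.951  0.308 -0.   ]
 [ 0.308  0.951 -0.001]
 [-0.    -0.001 -1.   ]]
```

View pics/scene0.png

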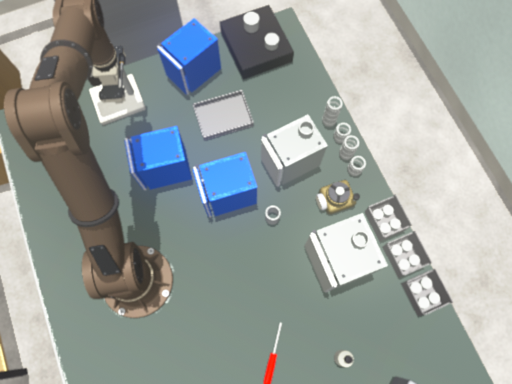

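View pics/top0.png

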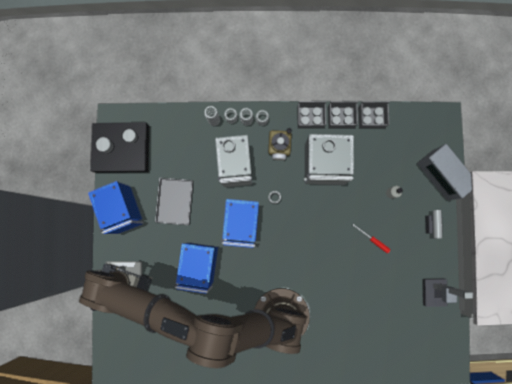

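The top view shows the grey wide cupboard at about (331,155), with its door facing the robot. The narrow one is at (234,157), the comparator between them at (280,143), and the stacked rings at (275,197). Blue look-alikes are at (240,222), (196,266) and (116,207). In the scene view the wide cupboard is at (347,250) and the narrow one at (294,148).

```bash
python3 - <<'E'
from h import *
for n in("top","scene"):
    f=np.load(n+"0.npz"); P=f["P"]; z=P[...,2]
    m=((z>0.18)&(z<0.2)&(P[...,0]>0.2)).astype(np.uint8)
    k,l,st,ce=cv2.connectedComponentsWithStats(m)
    for i in range(1,k):
        if st[i,4]<150: continue
        q=P[l==i]; r=cv2.minAreaRect(q[:,:2].astype(np.float32)); 
        print(n,st[i],ce[i].round(),"z",np.median(q[:,2]).round(4),"rect",np.round(r[0],4),np.round(r[1],4),round(r[2],2)); print(cv2.boxPoints(r).round(4).tolist())
    m=((z>0.215)&(z<0.235)&(P[...,0]>0.3)).astype(np.uint8)
    k,l,st,ce=cv2.connectedComponentsWithStats(m)
    for i in range(1,k):
        if st[i,4]<15: continue
        q=P[l==i];print("ring",st[i,4],np.median(q,0).round(3),q.min(0).round(3),q.max(0).round(3))
E
```

```text
top [ 308  135   45   46 1765] [331. 157.] z 0.1906 rect [ 0.6735 -0.1983] [0.1817 0.1865] 88.59
[[0.578000009059906, -0.28690001368522644], [0.7645000219345093, -0.2913999855518341], [0.7688999772071838, -0.10980000346899033], [0.5824999809265137, -0.10520000010728836]]
top [ 216  136   36   46 1169] [234. 159.] z 0.1903 rect [0.6699 0.198 ] [0.1818 0.1341] 4.45
[[0.5740000009536743, 0.25780001282691956], [0.5843999981880188, 0.12409999966621399], [0.7656999826431274, 0.13819999992847443], [0.755299985408783, 0.2718999981880188]]
top [ 470  171   42  102 3617] [492. 220.] z 0.1867 rect [ 0.4082 -0.8726] [0.4163 0.1833] 0.05
[[0.20000000298023224, -0.7811999917030334], [0.20020000636577606, -0.9643999934196472], [0.6165000200271606, -0.9641000032424927], [0.6162999868392944, -0.7807999849319458]]
top [  88  182   44   52 1315] [110. 207.] z 0.1897 rect [0.4717 0.7053] [0.1835 0.1379] 21.02
[[0.361299991607666, 0.7368000149726868], [0.4108000099658966, 0.6080999970436096], [0.582099974155426, 0.6739000082015991], [0.5325999855995178, 0.8026000261306763]]
top [ 26 195   7  79 192] [ 29
[... 2026 characters left out ...]
4089999496936798]]
scene [193 164  14  40 172] [199. 184.] z 0.1849 rect [0.3216 0.1785] [0.1351 0.0185] 82.43
[[0.3034999966621399, 0.11270000040531158], [0.32179999351501465, 0.11029999703168869], [0.33959999680519104, 0.2442999929189682], [0.3212999999523163, 0.2467000037431717]]
scene [ 310  213   78   74 3014] [347. 250.] z 0.1886 rect [ 0.6729 -0.2007] [0.1851 0.1866] 88.5
[[0.5771999955177307, -0.290800005197525], [0.763700008392334, -0.2955999970436096], [0.7685999870300293, -0.11060000211000443], [0.5820000171661377, -0.10570000112056732]]
ring 91 [0.717 0.215 0.222] [0.691 0.189 0.215] [0.743 0.242 0.229]
ring 108 [ 0.716 -0.191  0.223] [ 0.689 -0.217  0.215] [ 0.741 -0.165  0.229]
```

servo_tool([
  [[0,0,-3],-0.145],
  [[0,0,-3],-0.145],
  [[-3.3,-3.5,0],0],
  [[-3.3,-3.5,0],0],
  [[-3.3,-3.5,0],0],
  [[-3.3,-3.5,0],0],
  [[-3.3,-3.5,0],0],
  [[-3.3,-3.5,0],0],
  [[-3.3,-3.5,0],0],
  [[0,0,0],0],
], hand=0)

```text
time_s: 1.1
position: [0.4229, 0.3376, 0.266]
tool_rot: [0.053, 3.139, -0.005]
contact_force: [-0.3, 0.4, 0.1]
finger_gap: 0.181
grasp_force: 0.0
```

servo_tool([
  [[-0.8,-4.9,0],0],
  [[-0.8,-4.9,0],0],
  [[-0.8,-4.9,0],0],
  [[-0.8,-4.9,0],0],
  [[-0.8,-4.9,0],0],
  [[-0.8,-4.9,0],0],
  [[-0.8,-4.9,0],0],
  [[-0.8,-4.9,0],0],
  [[-0.8,-4.9,0],0],
  [[-0.8,-4.9,0],0],
  [[-0.8,-4.9,0],0],
  [[-0.8,-4.9,0],0],
])

```text
time_s: 2.3
position: [0.5002, -0.2471, 0.2659]
tool_rot: [-0.035, -3.141, -0.0]
contact_force: [0.9, -0.2, -0.2]
finger_gap: 0.009
grasp_force: 0.0
```

servo_tool([
  [[0,0,3],0],
  [[0,0,3],0],
  [[0,0,3],0],
  [[0,0,3],0],
  [[0,0,0],0],
  [[0,0,0],0],
])

```text
time_s: 2.9
position: [0.5001, -0.2455, 0.1463]
tool_rot: [-0.036, -3.14, -0.0]
contact_force: [0.0, 0.2, 0.9]
finger_gap: 0.004
grasp_force: 0.0
```

```bash
python3 - <<'E'
from h import *
im,d,P=cloud("scene"); cv2.imwrite("pics/s1.png",cv2.resize(im[150:330,200:440,::-1],None,fx=3,fy=3))
s=sense(); print(s["position"],s["tool_rot"],s["contact_force"],s["finger_gap"])
E
```

```text
[ 0.50080734 -0.24586994  0.14718305] [ 3.59976819e-02  3.14046553e+00 -7.14492339e-04] [ 0.79440443 -0.25201717  0.69695619] 0.006212367152715457
```

View pics/s1.png

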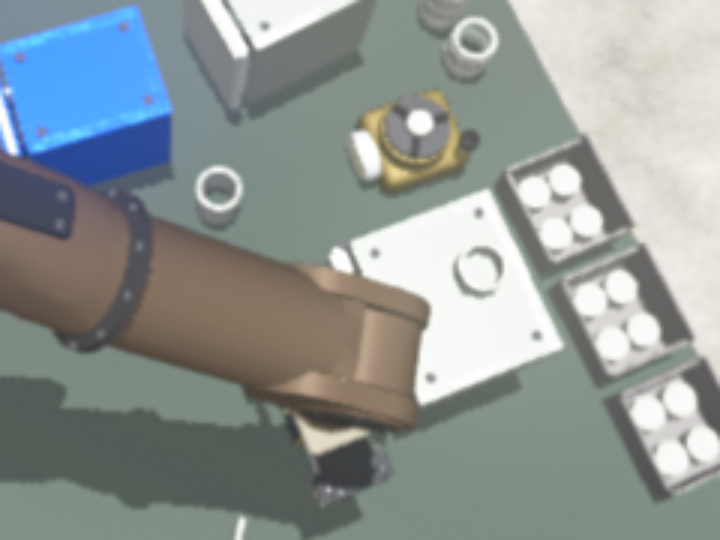

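The arm hides the door in this view; the gripper (about (345,470) in the crop) stands in front of its free side. I'll press slowly, watching the force.

servo_tool([
  [[-2,-1.2,0],0],
  [[-2,0,0],0],
  [[-1,0,0],0],
  [[-0.5,0,0],0],
  [[-0.3,0,0],0],
  [[-0.2,0,0],0],
  [[-0.2,0,0],0],
  [[0,0,0],0],
  [[0,0,0],0],
])

```text
time_s: 3.85
position: [0.5616, -0.259, 0.146]
tool_rot: [-0.036, -3.141, -0.0]
contact_force: [0.3, 0.1, -0.7]
finger_gap: 0.006
grasp_force: 0.0
```

servo_tool([
  [[-0.2,0,0],0],
  [[0,0,0],0],
  [[0,0,0],0],
])

```text
time_s: 4.15
position: [0.5639, -0.2591, 0.146]
tool_rot: [-0.036, -3.141, -0.0]
contact_force: [-0.3, -0.6, 0.4]
finger_gap: 0.004
grasp_force: 0.0
```

servo_tool([
  [[-0.2,0,0],0],
  [[-0.2,0,0],0],
  [[0,0,0],0],
  [[0,0,0],0],
])

```text
time_s: 4.55
position: [0.5679, -0.2592, 0.1459]
tool_rot: [-0.036, -3.141, 0.0]
contact_force: [-0.5, 0.6, 0.5]
finger_gap: 0.002
grasp_force: 0.0
```

servo_tool([
  [[-0.2,0,0],0],
  [[0,0,0],0],
  [[0,0,0],0],
])

```text
time_s: 4.85
position: [0.5696, -0.2593, 0.146]
tool_rot: [-0.036, -3.141, -0.0]
contact_force: [-2.4, -0.2, 0.3]
finger_gap: 0.006
grasp_force: 0.9
```

servo_tool([
  [[-0.2,0,0],0],
  [[0,0,0],0],
  [[0,0,0],0],
])

```text
time_s: 5.15
position: [0.5714, -0.2595, 0.1459]
tool_rot: [-0.036, -3.141, 0.0]
contact_force: [-5.4, -0.5, 2.2]
finger_gap: 0.008
grasp_force: 2.3
```

servo_tool([
  [[-0.2,0,0],0],
  [[0,0,0],0],
  [[0,0,0],0],
])

```text
time_s: 5.45
position: [0.5736, -0.2597, 0.146]
tool_rot: [-0.037, -3.141, 0.001]
contact_force: [-4.2, -2.1, 1.1]
finger_gap: 0.006
grasp_force: 2.2
```

servo_tool([
  [[-0.2,0,0],0],
  [[0,0,0],0],
  [[0,0,0],0],
])

```text
time_s: 5.75
position: [0.5751, -0.2599, 0.1459]
tool_rot: [-0.037, -3.14, 0.0]
contact_force: [-5.8, -1.6, 2.3]
finger_gap: 0.008
grasp_force: 3.2
```

servo_tool([
  [[-0.1,0,0],0],
  [[0,0,0],0],
  [[0,0,0],0],
])

```text
time_s: 6.05
position: [0.5752, -0.2599, 0.1459]
tool_rot: [-0.037, -3.139, -0.0]
contact_force: [-10.2, -1.4, 5.4]
finger_gap: 0.004
grasp_force: 4.8
```

servo_tool([
  [[1,0,0],0],
  [[2,0,0],0],
  [[3,0,0],0],
  [[4,0,0],0],
  [[4,0,0],0],
  [[0,0,0],0],
  [[0,0,0],0],
  [[0,0,0],0],
])

```text
time_s: 6.85
position: [0.4386, -0.2559, 0.1464]
tool_rot: [0.034, 3.139, -0.0]
contact_force: [0.8, -0.5, 0.7]
finger_gap: 0.004
grasp_force: 0.0
```

```bash
cat > door.py <<'E'
from h import *
import sys
def look(tag,h=(0.597,-0.1085)):
    out=[]
    for n in("top","scene"):
        im,d,P=cloud(n); cv2.imwrite(f"pics/{n}_{tag}.png",im[...,::-1])
        m=(P[...,2]>0.165)&(P[...,2]<0.198)&(P[...,0]>0.38)&(P[...,0]<0.592)&(P[...,1]<-0.06)&(P[...,1]>-0.3)
        q=P[m][:,:2]; s=im[m].astype(int); q=q[(s.max(1)-s.min(1)<25)&(s.mean(1)>110)]
        if len(q)<8: print(n,len(q)); continue
        l=cv2.fitLine(q.astype(np.float32),cv2.DIST_HUBER,0,.01,.01).ravel(); v=l[:2]*(1 if l[1]<0 else -1)
        if abs(l[0])>abs(l[1]) : v=l[:2]*(1 if l[0]<0 else -1)
        print(n,len(q),"mean",q.mean(0).round(3),"lo",q.min(0).round(3),"hi",q.max(0).round(3),"opening",round(float(np.arctan2(-v[0],-v[1]))-0.0245,3))
look(sys.argv[1]); s=sense(); print(s["time_s"],s["position"],s["contact_force"])
E
python3 door.py a
```

```text
top 157 mean [ 0.558 -0.188] lo [ 0.524 -0.271] hi [ 0.592 -0.107] opening 0.357
scene 164 mean [ 0.571 -0.155] lo [ 0.532 -0.273] hi [ 0.592 -0.107] opening 0.324
6.95 [ 0.43838183 -0.25597818  0.1461204 ] [-0.46185914 -0.33498951  0.63562959]
```

servo_tool([
  [[0,-4,0],0],
  [[0,-4,0],0],
  [[-1,-2.5,0],0],
  [[-4,0,0],0],
  [[-4,0,0],0],
  [[-3.5,0,0],0],
  [[-1,0,0],0],
  [[0,0,0],0],
  [[0,0,0],0],
])

```text
time_s: 7.85
position: [0.5685, -0.3646, 0.1455]
tool_rot: [-0.037, -3.14, 0.0]
contact_force: [-0.1, -0.1, -0.3]
finger_gap: 0.001
grasp_force: 0.0
```

```bash
python3 door.py b
```

```text
top 160 mean [ 0.558 -0.188] lo [ 0.523 -0.271] hi [ 0.592 -0.108] opening 0.348
scene 124 mean [ 0.576 -0.144] lo [ 0.559 -0.179] hi [ 0.592 -0.107] opening 0.313
7.95 [ 0.56798999 -0.36484528  0.14611493] [-0.72087569 -0.94766726  0.49405794]
```

View pics/scene_b.png

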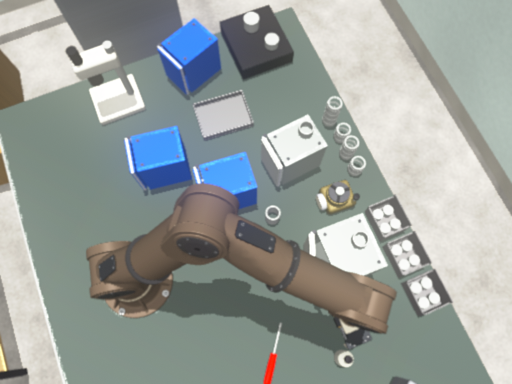

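The door stands ajar (its edge shows at (312,243)), opening about 0.35 rad. The gripper is to the right of the cupboard at (350,330), and the oiler is undisturbed at (345,359).

servo_tool([
  [[0,3,0],0],
  [[0,3,0],0],
  [[0,3,0],0],
  [[0,2.4,0],0],
  [[0,0,0],0.12],
  [[0,0,0],0.12],
  [[0,0,0],0.11],
  [[0,0,0],0],
  [[0,0,0],0],
])

```text
time_s: 8.85
position: [0.5715, -0.2505, 0.1463]
tool_rot: [0.579, 3.088, 0.0]
contact_force: [0.3, -0.3, 0.1]
finger_gap: 0.009
grasp_force: 0.0
```

servo_tool([
  [[0.5,0,0],0],
  [[0.5,0,0],0],
  [[0.3,0,0],0],
  [[0.3,0,0],0],
  [[0.3,0,0],0],
  [[0,0,0],0],
])

```text
time_s: 9.45
position: [0.5541, -0.2432, 0.1461]
tool_rot: [-0.582, -3.087, -0.0]
contact_force: [-0.5, -0.2, -0.3]
finger_gap: 0.006
grasp_force: 0.0
```

servo_tool([
  [[0.6,0,0],0.02],
  [[0.8,0.03,0],0.05],
  [[0.8,0.03,0],0.05],
  [[0.8,0.03,0],0.05],
  [[0.8,0.03,0],0.05],
  [[0.8,0.03,0],0.05],
  [[0.8,0.03,0],0.05],
  [[0.8,0.03,0],0.05],
  [[0.8,0.03,0],0.05],
  [[0.8,0.03,0],0.05],
  [[0,0,0],0],
  [[0,0,0],0],
])

```text
time_s: 10.65
position: [0.4911, -0.1989, 0.1461]
tool_rot: [1.283, 2.868, 0.0]
contact_force: [-0.8, -0.3, 0.4]
finger_gap: 0.002
grasp_force: 0.0
```

```bash
python3 door.py c
```

```text
top 40 mean [ 0.571 -0.119] lo [ 0.519 -0.15 ] hi [ 0.589 -0.102] opening 0.924
scene 1
10.75 [ 0.49125375 -0.19924852  0.14606609] [0.84832101 0.52426668 0.2825986 ]
```

servo_tool([
  [[0.8,0.05,0],0.06],
  [[0.8,0.05,0],0.06],
  [[0.8,0.05,0],0.06],
  [[0.8,0.05,0],0.06],
  [[0.8,0.05,0],0.06],
  [[0.8,0.05,0],0.06],
  [[0.8,0.05,0],0.06],
  [[0.8,0.05,0],0.06],
  [[0.8,0.05,0],0.06],
  [[0.8,0.05,0],0.06],
  [[0,0,0],0],
  [[0,0,0],0],
])

```text
time_s: 11.95
position: [0.461, -0.1264, 0.1461]
tool_rot: [2.072, 2.361, -0.0]
contact_force: [0.1, -0.7, -0.4]
finger_gap: 0.006
grasp_force: 0.0
```

```bash
python3 door.py d
```

```text
top 30 mean [ 0.578 -0.103] lo [ 0.566 -0.111] hi [ 0.592 -0.095] opening 1.826
scene 37 mean [ 0.581 -0.105] lo [ 0.57  -0.111] hi [ 0.591 -0.097] opening 1.809
12.05 [ 0.46092703 -0.12668314  0.14612923] [ 0.07286139 -0.27864181  0.81971953]
```

servo_tool([
  [[0.5,0,0],0.03],
  [[0.4,0,0],0.03],
  [[0,0,0],0],
  [[-1,0,0],0],
  [[-3,0,0],0],
  [[-4,0,0],0],
  [[-4,0,0],0],
  [[-4,0,0],0],
  [[-4,0,0],0],
  [[0,0,0],0],
  [[0,0,0],0],
])

```text
time_s: 13.15
position: [0.4722, -0.3189, 0.1459]
tool_rot: [-2.148, -2.293, 0.001]
contact_force: [-0.4, -0.0, -0.2]
finger_gap: 0.005
grasp_force: 0.0
```

```bash
python3 door.py e
```

```text
top 161 mean [ 0.508 -0.099] lo [ 0.426 -0.107] hi [ 0.591 -0.092] opening 1.556
scene 195 mean [ 0.538 -0.103] lo [ 0.483 -0.11 ] hi [ 0.591 -0.092] opening 1.577
13.25 [ 0.473036   -0.31616065  0.14569592] [-0.29968369 -0.21894222 -0.52383403]
```

View pics/scene_e.png

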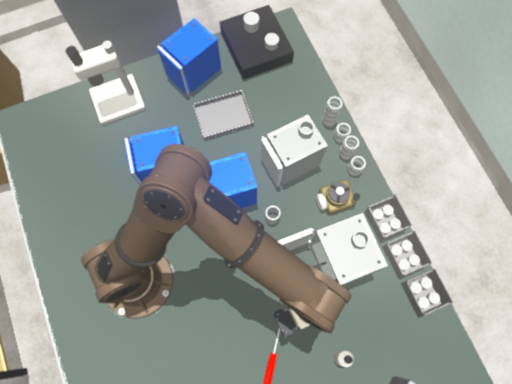

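The door stands at a right angle (1.56 rad, seen at (298,240)). The rings, comparator, narrow cupboard and oiler are where they were. The gripper is free at (290,320), so I'll lift clear and hand in.

servo_tool([
  [[0,0,-3],0],
  [[0,0,-3],0],
  [[0,0,-3],0],
  [[0,0,0],0],
  [[0,0,0],0],
  [[0,0,0],0],
])

```text
time_s: 13.85
position: [0.4732, -0.3153, 0.2351]
tool_rot: [-2.142, -2.296, -0.001]
contact_force: [0.5, -0.2, -1.2]
finger_gap: 0.007
grasp_force: 0.0
```

```bash
python3 door.py f; python3 -c "
from workcell import workorder; print(workorder.job_done())"
```

```text
top 163 mean [ 0.508 -0.099] lo [ 0.426 -0.107] hi [ 0.592 -0.092] opening 1.541
scene 197 mean [ 0.539 -0.103] lo [ 0.483 -0.111] hi [ 0.592 -0.092] opening 1.6
13.95 [ 0.4729696  -0.31575729  0.23498464] [-0.83861666  0.35607153 -0.88825734]
the job is handed in; nothing more can be done
None
```

The wide cupboard's door was pressed, sprang ajar by itself and was pushed from behind to about 1.56 rad; the camera views showed nothing else moved, the arm finished clear, and the job was handed in at about 14 s.

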